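# File the grid test plate in the eye-test rack

## Task

Take the grid test plate out of its sloping stand and file it upright in the rack, pressed fully home so that it is flush with the plates already filed. Two slots are empty, but the lift bar in one of them is jammed and will not go down: feel which one gives, and use that slot. Leave the filed plates in their slots and everything else on the desk where it is, and let go of the plate.

Things in the scene. Friction and masses are not known exactly. Their poses are not given: they have to be found in the camera images.
- plate_centre (a point): the plate to be filed: flat rigid white plastic test plate, 6 mm thick, 110 mm wide, 130 mm tall, about 0.1 kg, with a black square grid on both faces. The point is the centre of the plate; x is its normal (thickness), y along its width, z up its height. At first it leans in the stand, its upper edge towards the robot, 0.42 rad (24 degrees) from upright. Either face may end up either way.
- plate: the same plate; origin at the middle of its lower edge, same axes as its centre point.
- stand: fixed steel display stand on a 110 x 120 mm foot, the plate's starting place. Origin on the table below the middle of the plate's lower edge, which rests 22 mm above the table. Its tilted back rest reaches 53 mm up the plate's rear (robot-side) face and a lip 10 mm up the front; above that both faces are free. Draw the plate out along its own height (z) direction.
- rack: fixed black filing rack, 152 mm along x, 156 mm along y, open at the top; origin on the table under its middle. Six upright slots run along its y, side by side, centres at x = -55, -33, -11, 11, 33, 55 mm, y = 0. Four hold plates, two are empty. Neighbouring plates' faces are 16 mm apart: no room for gripping fingers between them.
- rack_mouth (a point): point over the rack's middle, level with the top of the slot guides, 97 mm above the table. Guides stand only at the slot's two ends (39 to 61 mm either side along y). Each slot is V-shaped at the top, narrowing over 7 mm to 8.5 mm wide; inside length 120 mm for the 110 mm plate, ends flared. Axes as the rack's.
- rack_lift (a point): point at the rack's middle, level with the lift tops, 69 mm above the table. Each empty slot has an aluminium lift bar (7 x 56 mm) in it; a plate set on it stands 45 mm proud of its neighbours. The sound lift yields to about 5 N downward, stays where left (carries the plate) and sinks 45 mm to the slot floor; the jammed one never moves. They look alike; which is jammed varies.
- rack_floor (a point): point at the rack's middle, level with the slot floors, 24 mm above the table. A plate fully home stands on this level: centre 89 mm, upper edge 154 mm above the table, flush with the filed plates.
- filed1_centre (a point): centre of a loose plate already filed in one of the slots (bars on its faces): flat rigid white plastic test plate, 6 mm thick, 110 mm wide, 130 mm tall, about 0.1 kg; x is its normal, z up. Which slot it stands in varies; its centre is 89 mm above the table.
- filed2_centre (a point): centre of a loose plate already filed in one of the slots (dots on its faces): flat rigid white plastic test plate, 6 mm thick, 110 mm wide, 130 mm tall, about 0.1 kg; x is its normal, z up. Which slot it stands in varies; its centre is 89 mm above the table.
- filed3_centre (a point): centre of a loose plate already filed in one of the slots (bars on its faces): flat rigid white plastic test plate, 6 mm thick, 110 mm wide, 130 mm tall, about 0.1 kg; x is its normal, z up. Which slot it stands in varies; its centre is 89 mm above the table.
- filed4_centre (a point): centre of a loose plate already filed in one of the slots (dots on its faces): flat rigid white plastic test plate, 6 mm thick, 110 mm wide, 130 mm tall, about 0.1 kg; x is its normal, z up. Which slot it stands in varies; its centre is 89 mm above the table.
- drops: bystander: small white drops bottle, 40 mm across, 85 mm tall, origin under its centre.
- occluder: bystander: flat black eye-cover paddle lying on the table, 172 mm long, 64 mm disc, 6 mm thick, origin under it.
- tissues: bystander: white cardboard tissue box 120 x 120 x 90 mm, origin under its centre.

How it is judged (in metres and radians):
At the end, for the whole second after the job is handed in: The grid plate stands upright (within 0.08 rad) in a slot of the rack, its faces along the slot (within 0.08 rad), fully down: its centre no more than 4.5 mm above the fully-home height of 89 mm and within 12 mm of the slot's middle lengthwise; at rest and released (x of plate_centre in the frame of rack between -0.062 and 0.062 m and y of plate_centre in the frame of rack between -0.012 and 0.012 m and z of plate_centre in the frame of rack between 0.082 and 0.0935 m and angle between plate_centre's own z axis and vertical below 0.08 rad and angle between the x axis of plate_centre and the x axis of rack, either way round below 0.08 rad and linear speed of plate below 0.02 m/s); the robot touches nothing.
It fails at once if a filed plate was pushed or pulled out of place (more than 12 mm) (distance of any of filed1_centre, filed2_centre, filed3_centre, filed4_centre from where it was at the start of the episode above 0.012 m).
It fails at once if the bottle, paddle or tissue box was disturbed (moved more than 25 mm) (distance of any of drops, occluder, tissues from where it was at the start of the episode above 0.025 m).
It also fails if it takes over 67 s, if anything falls off the work surface, if the arm or the gripper's body presses on something with over 40 N, if the wrist force passes 120 N, or if a joint passes its speed limit or range.

## Robot

A 6-joint arm with a two-finger parallel gripper is mounted at the origin on the work surface. World frame = base frame: x ahead of the robot, y to its left, z up, the work surface at z = 0. Lengths are in mm, angles in rad, forces in N, time in s.
With the tool pointing down it reaches from about 350 to 975 mm from the base axis. Payload 7.1 kg.
Tool frame: the origin (TCP) lies at the very end of the fingers, on their centre line; the grasp point (between the pads) lies 19 mm behind it (ctrl.grasp_offset is the distance from the TCP to the grasp point, in mm); z points along the fingers, y is the line along which they close (so a half turn about z gives the same grasp; the last joint's range is limited). The gripper opens to 88 mm and grips with 3 to 60 N. Pads are 20 mm wide; open, the fingers measure 115 mm over their backs; the gripper's body (75 mm by 178 mm) begins 61 mm behind the grasp point.
Start: joints at [1.104, 0.423, 1.63, -0, 1.089, -0.019], TCP at [270.582, 563.374, 193.475] pointing down, gripper open.
Joint ranges: [-3, 3], [-0.9, 2.11], [0.09, 2.58], [-1.31, 4.45], [0.11, 2.69], [-2.54, 2.54]. Speed limits (rad/s): [2.39, 2.39, 3.01, 3.14, 3.14, 3.14].

## Interface

Orientations are given as a rotation vector (axis times angle).
In Python, from workcell import ctrl, viewer, ticket, models gives the robot as it stands.
- The arm moves only by the tool play_rows, never from a script. Its arguments are lists of equal length, an entry for each row: "dp": the shift along the world's x, y, z in mm, a list of three; "yaw": the turn about the world's z in degrees. In form: {"dp": [[tx, ty, tz], ...], "yaw": [yaw, ...]}. A call has 1 to 8 rows; each row shifts and turns the commanded pose from where the row before left it; what a row does not reach is not made up. A row lasts 1/12 s, in which the tool goes at most 41.7 mm and 7.16 degrees, less where a joint would pass 70% of its speed; a pose out of reach is approached as far as the arm can. A call is refused whole if a number of a shift passes 41.7 or a number of a turn 7.16, either way. A call with a gripper value outside its range is refused whole. "gripper" is the closure, from 0 (fully open) to 1 (shut), set as the call begins (left out, the last holds). The fingers move at their own pace and stop on an object; the grip force is fixed at half the most. Time passes only in rows, so rows that do not move let the fingers close. It gives the time, the measured TCP pose, the force, the opening and the grip force at its end, in the units of the state.
- ctrl.get_obs(): the state, without advancing time (a new reading comes with each control period).
- viewer.get_image(name): name is "side" or "top"; returns a dict with "pixels" (400x640x3 uint8, red, green, blue), "range_z" (400x640 float32, mm along the optical axis (not along the pixel's ray), 0 where there is no reading), "fx", "fy", "cx", "cy" (pixels), "T" (4x4, takes a point from camera to world coordinates). Camera axes: x right, y up, looking along -z (the intrinsics and any distortion apply to the point x, -y, -z); pixel columns grow to the right and rows downward; lengths in mm; the calibration is good to about 2 mm. A picture is of the moment at which its call begins.
- ticket.close_job(): hands the job in; it is judged then, once.
Trained networks look in a picture, given as the dict that the camera call returned (one of the last four; its "shot" number tells which), for a name from the list of things; names that differ only in an ending like _2 or _b are one class to them, and where a whole thing is asked for, a point or a joint stands for the part that bears it (a point fixed in the world has none). Each returns a list of dicts, best first, with "conf" (0 to 1); they miss things now and then, are a little off and sometimes report something else, mostly with a low value. They report only what shows in the picture. A call takes as long as a camera call.
- models.look_for(picture, name): "bbox" ([centre column, centre row, width, height] in pixels, round what is visible of it).
- models.landmark_of(picture, name): "location" ([column, row] in pixels: a listed point, or the origin of a listed thing).
The state is a dict: "t": time; "qpos": joint angles; "qvel": joint speeds; "joint_torque": joint torques, N m; "ee_pos": TCP position; "orientation": TCP orientation; "ft_force": force on the tool from outside, world axes, zero at the start; "moment": the same for the moment, N m; "width": finger opening in mm; "grasp_force": force on a finger pad.
Only numpy, scipy, OpenCV 4.12 (cv2) and the standard library are available. Lean on these libraries where they do the work, as an engineer would, in place of code of your own. Each camera call takes 0.05 s, during which the arm holds its last target. There are 200 camera calls.

## Working session

There is one attempt and no reset: what is moved stays moved. The work goes in short steps, Python scripts to look and compute and a tool call to move; the robot and the scene stay as the last step left them, time stands still between calls to the robot, and variables do not carry over. Pictures are saved under pics/ and viewed, at most 10 in all, crops included, and the job is handed in when it is done.

Besides the shell and the picture viewer there is one more tool, called after "Request:" by a JSON object that holds its "method" and its "body". play_rows: Moves the arm, as the interface text tells. Its arguments: {"type":"object","properties":{"dp":{"type":"array"},"yaw":{"type":"array"},"gripper":{"type":"number"}},"required":["dp","yaw"]}

```bash
mkdir -p pics; cat > h.py <<'E'
import numpy as np, cv2
from workcell import ctrl, viewer, ticket, models
def world(p,u,v,z=None):
    u=np.asarray(u,float);v=np.asarray(v,float)
    T=np.array(p["T"]); d=np.stack([(u-p["cx"])/p["fx"],-(v-p["cy"])/p["fy"],-np.ones_like(u)],-1)
    if z is None:
        r=p["range_z"][v.round().astype(int),u.round().astype(int)]
        return (d*r[...,None])@T[:3,:3].T+T[:3,3]
    w=d@T[:3,:3].T; s=(z-T[2,3])/w[...,2]
    return T[:3,3]+w*s[...,None]
def save(p,n): cv2.imwrite(f"pics/{n}.png",p["pixels"][:,:,::-1])
E
python3 - <<'E'
from h import *
print(ctrl.get_obs())
for n in ("top","side"):
    p=viewer.get_image(n); save(p,n+"0"); print(n,[k for k in p],p["fx"],p["cx"],p["cy"],np.round(p["T"],3).tolist())
    for k in ("plate_centre","plate","stand","rack","rack_mouth","rack_floor","filed1_centre","filed2_centre","drops","occluder","tissues"):
        print(k,[(np.round(r["location"]).tolist(),round(r["conf"],2)) for r in models.landmark_of(p,k)][:4])
E
```

```text
{'t': 0.0, 'qpos': array([ 1.10400758e+00,  4.23843558e-01,  1.63068013e+00,  9.00249036e-06,
        1.08864144e+00, -1.90278110e-02]), 'qvel': array([-0.0003256 , -0.00048754, -0.00030905,  0.00113598, -0.0003971 ,
        0.00044496]), 'joint_torque': array([ 6.19449247e-05, -5.44611526e+01, -2.73668754e+01,  6.43429253e-02,
        2.26765859e-02, -1.36743847e-04]), 'ee_pos': array([270.30700144, 562.84436271, 192.70393429]), 'orientation': array([-6.97400912e-01, -3.06281010e+00,  2.39422082e-03]), 'ft_force': array([-0.11514568,  0.34852198,  0.24066579]), 'moment': array([-0.01564498, -0.04128206, -0.00330215]), 'grasp_force': 0.0, 'width': 87.82517021136222}
top ['pixels', 'range_z', 'fx', 'fy', 'cx', 'cy', 'T', 'shot'] 509.1699857835697 322.4087267571527 203.0314405160557 [[-0.005, 0.998, -0.067, 521.567], [-1.0, -0.005, 0.004, -60.598], [0.003, 0.067, 0.998, 1271.247], [0.0, 0.0, 0.0, 1.0]]
plate_centre [([382.0, 227.0], 0.78)]
plate [([379.0, 218.0], 0.58)]
stand [([380.0, 215.0], 0.59)]
rack [([204.0, 228.0], 0.57)]
rack_mouth [([193.0, 224.0], 0.96)]
rack_floor [([377.0,
[... 182 characters left out ...]

tissues [([462.0, 177.0], 0.63)]
side ['pixels', 'range_z', 'fx', 'fy', 'cx', 'cy', 'T', 'shot'] 415.28771843273756 319.0994940918808 199.26445720357452 [[0.89, 0.267, -0.369, 232.322], [-0.456, 0.509, -0.73, -802.654], [-0.007, 0.819, 0.574, 658.829], [0.0, 0.0, 0.0, 1.0]]
plate_centre [([326.0, 237.0], 0.87), ([260.0, 177.0], 0.16)]
plate [([336.0, 258.0], 0.72)]
stand [([336.0, 267.0], 0.84), ([323.0, 238.0], 0.18)]
rack [([258.0, 174.0], 0.82)]
rack_mouth [([260.0, 152.0], 0.49)]
rack_floor [([367.0, 200.0], 0.3)]
filed1_centre []
filed2_centre [([248.0, 141.0], 0.78), ([260.0, 151.0], 0.69)]
drops [([363.0, 202.0], 0.6)]
occluder [([254.0, 233.0], 0.9)]
tissues [([432.0, 312.0], 0.55)]
```

```bash
python3 - <<'E'
import cv2
a=cv2.imread("pics/top0.png")[130:290,130:510]; b=cv2.imread("pics/side0.png")[90:350,180:520]
cv2.imwrite("pics/topc.png",cv2.resize(a,None,fx=2.1,fy=2.1,interpolation=2)); cv2.imwrite("pics/sidec.png",cv2.resize(b,None,fx=2.2,fy=2.2,interpolation=2))
E
```

```text
(no output)
```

View pics/topc.png

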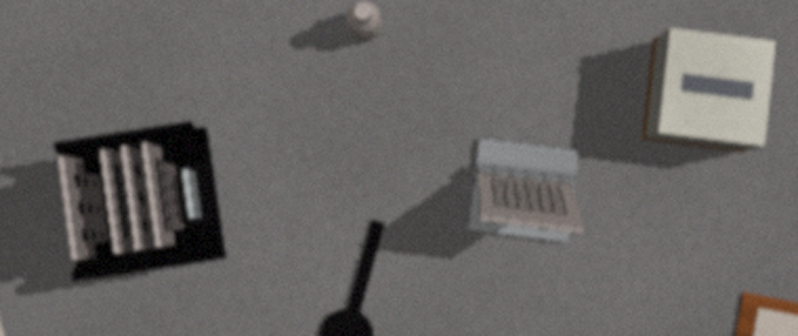

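View pics/sidec.png

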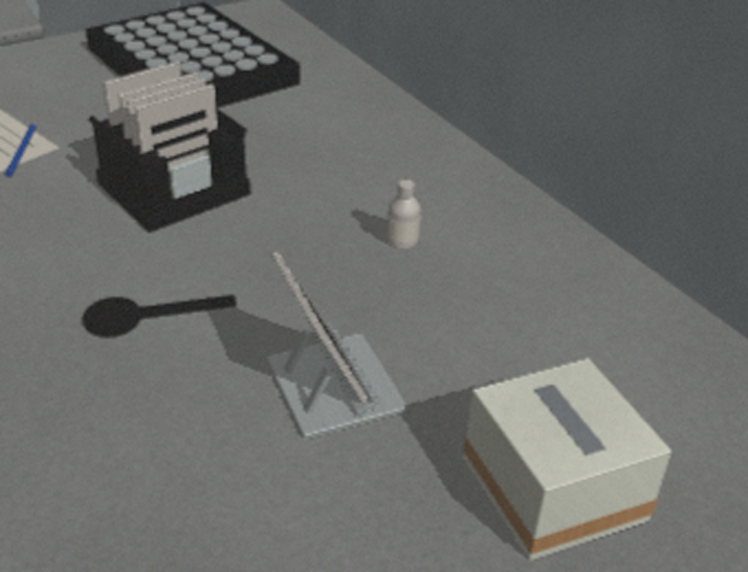

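The top view shows the rack at about (193,225), with plates in four slots. An aluminium lift is visible in the rightmost slot, and the other empty slot lies between the first plate and the second. The stand is at about (380,220), and its plate leans towards the robot, which is down in the image. In the side view the plate leans left at about (326,237). Next I'll measure from depth.

```bash
python3 - <<'E'
from h import *
p=viewer.get_image("top"); s=viewer.get_image("side")
def cloud(p,u0,u1,v0,v1):
    u,v=np.meshgrid(np.arange(u0,u1),np.arange(v0,v1)); P=world(p,u.ravel(),v.ravel()); ok=p["range_z"][v.ravel(),u.ravel()]>0
    return P[ok],np.c_[u.ravel(),v.ravel()][ok]
P,_=cloud(p,330,345,150,170); print("table z",np.median(P[:,2]))
# rack outline & tops
P,uv=cloud(p,145,250,180,275)
m=P[:,2]>50; Q=P[m]; r=cv2.minAreaRect(Q[:,:2].astype(np.float32)); print("rack rect all>50",r)
g=Q[(Q[:,2]>85)&(Q[:,2]<108)]; print("guides",len(g),cv2.minAreaRect(g[:,:2].astype(np.float32)))
t=Q[(Q[:,2]>143)]; print("tops",len(t),np.median(t[:,2]),cv2.minAreaRect(t[:,:2].astype(np.float32)))
np.save("tops.npy",t); np.save("Q.npy",P)
# stand plate
P,uv=cloud(p,345,415,185,250); m=(P[:,2]>60)
Q=P[m]; c=Q.mean(0)
for _ in range(4):
    c=Q.mean(0); n=np.linalg.svd(Q-c)[2][2]; d=abs((Q-c)@n); Q=Q[d<max(2.5,2*np.median(d))]
n*=np.sign(n[2]); print("plate plane",len(Q),n,np.degrees(np.arcsin(n[2])),"normal yaw",np.degrees(np.arctan2(n[1],n[0])),"zmax",np.percentile(Q[:,2],[1,50,99]))
w=np.cross([0,0,1],n);w/=np.linalg.norm(w); h=np.cross(n,w)
print("mean",c,"w",w,"h",h)
a=(Q-c)@w;b=(Q-c)@h; print("w rng",np.percentile(a,[1,99]),"h rng",np.percentile(b,[1,99]))
top=c+w*np.mean(np.percentile(a,[1,99]))+h*np.percentile(b,99); print("top mid front",top)
for k in ("drops","occluder","tissues"):
    l=models.landmark_of(p,k)[0]["location"]; print(k,world(p,l[0],l[1],0 if k!="tissues" else 0).round())
# height map of rack
im=np.zeros((95,105))
P2,uv2=cloud(p,145,250,180,275); im[uv2[:,1]-180,uv2[:,0]-145]=P2[:,2]
np.set_printoptions(linewidth=300)
for row in (205,215,225,235,245): print(row,im[row-180].round().astype(int)[5:80])
E
```

```text
table z -0.7510203541669398
rack rect all>50 ((550.1943969726562, 233.23912048339844), (154.5314178466797, 154.0493927001953), 8.368680953979492)
guides 1828 ((550.1395263671875, 233.57571411132812), (154.07667541503906, 154.03573608398438), 8.649824142456055)
tops 781 152.922845603395 ((548.2999877929688, 244.02781677246094), (110.07856750488281, 95.99264526367188), 8.865532875061035)
plate plane 756 [ 0.900321   -0.11602969  0.41947492] 24.80144166270907 normal yaw -7.343567725877957 zmax [ 61.69147449 105.56634973 142.86551528]
mean [ 540.40167129 -200.69688727  104.47705902] w [ 0.12781881  0.99179754 -0.        ] h [-0.4160342   0.05361678  0.90776692]
w rng [-53.67726763  54.48928564] h rng [-47.45330963  42.5024384 ]
top mid front [ 522.77109911 -198.01536444  143.0593668 ]
drops [759. -22.   0.]
occluder [454. -11.   0.]
tissues [ 572. -204.    0.]
205 [ -2  -2  -1   2   2   0   2  -5 151 153 152 146 138 130 117  92  81  77  67  92  96  99  93  94  97  86  76  69 153 154 153 147 137 129 124 110 104  96 152 150 155 149 137 128 122 110 103  92 155 154 155 147 141 127 120 106  9
[... 603 characters left out ...]
 144 138 128 118 105  94  81  74  60  47  37  24  22  26  23  68  69  67  51  44
  31]
235 [  3   5  -2  -1  -1  -3   1  -1   1   4   0  -1 157 156 151 146 138 134 123 117 109 100  92  82  76  69  59  55  45  31  24  26 151 154 154 146 143 132 125 108 103  95 152 153 154 149 139 128 117 112  98  92 153 153 151 151 143 127 124 112 100  89  76  68  54  41  29  28  24  27  28  23  24  28
  25]
245 [ -1   3  -1   0   4   1   0  -1   2  -5   0   4  -5 154 156 151 150 142 134 125 118 114 107  97  87  77  75  62  56  46  91  84  78 155 153 152 152 142 134 123 121 107  96  93 153 153 151 145 132 123 117 107  99  84 155 154 152 146 131 127 109 101  90  90  94  97  94  91  90  86  79  61  56  92
  98]
```

Request:
{"method": "play_rows", "body": {"dp": [[12.8, -38, 3], [12.8, -38, 3], [12.8, -38, 3], [12.8, -38, 3], [12.8, -38, 3], [12.8, -38, 3], [12.8, -38, 3], [12.8, -38, 3]], "yaw": [-3.58, -3.58, -3.58, -3.58, -3.58, -3.58, -3.58, -3.58], "gripper": 0}}

```text
t: 2.12
ee_pos: [373.2, 257.7, 217.8]
orientation: [1.437, 2.793, 0.001]
ft_force: [0.5, -0.4, 0.4]
width: 87.9
grasp_force: 0.0
```

Request:
{"method": "play_rows", "body": {"dp": [[12.8, -38, 3], [12.8, -38, 3], [12.8, -38, 3], [12.8, -38, 3], [12.8, -38, 3], [12.8, -38, 3], [12.8, -38, 3], [12.8, -38, 3]], "yaw": [-3.58, -3.58, -3.58, -3.58, -3.58, -3.58, -3.58, -3.58]}}

```text
t: 2.78
ee_pos: [475.6, -46.7, 241.9]
orientation: [2.084, 2.35, 0.001]
ft_force: [1.2, 0.5, -0.3]
width: 87.8
grasp_force: 0.0
```

Request:
{"method": "play_rows", "body": {"dp": [[12.8, -38, 0], [12.8, -38, 0], [12.8, -38, 0], [12.8, -38, 0], [0, 0, 0], [0, 0, 0]], "yaw": [-3.58, -3.58, -3.58, -3.58, 0, 0]}}

```text
t: 3.28
ee_pos: [526.7, -198.5, 241.1]
orientation: [-2.36, -2.073, 0.0]
ft_force: [-0.5, 0.0, -0.3]
width: 87.9
grasp_force: 0.0
```

```bash
python3 - <<'E'
from h import *
t=np.load("tops.npy")
a=np.radians(8.7)
best=None
for deg in np.arange(6,12,.2):
    a=np.radians(deg); e=np.array([-np.sin(a),np.cos(a)]); s=np.sort((t[:,:2]-[550.2,233.4])@e)
    g=np.split(s,np.where(np.diff(s)>4)[0]+1); g=[x for x in g if len(x)>30]
    sc=sum(x.var()*len(x) for x in g)/len(s)
    if len(g)==4 and (best is None or sc<best[0]): best=(sc,deg,[round(x.mean(),1) for x in g],[len(x) for x in g])
print(best)
a=np.radians(best[1]); l=(t[:,:2]-[550.2,233.4])@[np.cos(a),np.sin(a)]; print(np.percentile(l,[1,99]))
E
```

```text
(np.float64(4.211929184649708), np.float64(8.800000000000002), [np.float64(-34.2), np.float64(-12.3), np.float64(9.7), np.float64(53.6)], [189, 199, 192, 201])
[-53.9104869   53.20306421]
```

Request:
{"method": "play_rows", "body": {"dp": [[0, 0, -30], [0, 0, -30], [0, 0, -30], [0, 0, -25], [0, 0, -18], [0, 0, 0]], "yaw": [0, 0, 0, 0, 0, 0]}}

```text
t: 3.78
ee_pos: [523.5, -194.2, 105.0]
orientation: [-2.351, -2.074, 0.005]
ft_force: [-0.2, -0.3, 0.1]
width: 87.7
grasp_force: 0.0
```

Request:
{"method": "play_rows", "body": {"dp": [[0, 0, 0], [0, 0, 0], [0, 0, 0], [0, 0, 0], [0, 0, 0], [0, 0, 0]], "yaw": [0, 0, 0, 0, 0, 0], "gripper": 1}}

```text
t: 4.28
ee_pos: [527.0, -196.8, 109.3]
orientation: [2.357, 2.076, 0.001]
ft_force: [-0.3, 0.0, 0.0]
width: 51.4
grasp_force: 0.0
```

Request:
{"method": "play_rows", "body": {"dp": [[0, 0, 0], [0, 0, 0], [0, 0, 0], [0, 0, 0], [0, 0, 0], [0, 0, 0], [0, 0, 0], [0, 0, 0]], "yaw": [0, 0, 0, 0, 0, 0, 0, 0]}}

```text
t: 4.95
ee_pos: [526.5, -196.6, 108.4]
orientation: [-2.357, -2.076, 0.0]
ft_force: [0.5, -0.3, -0.6]
width: 6.0
grasp_force: 27.8
```

```bash
python3 - <<'E'
from h import *
p=viewer.get_image("side"); a=p["pixels"][150:300,240:440,::-1]; cv2.imwrite("pics/g1.png",cv2.resize(a,None,fx=3.5,fy=3.5,interpolation=2))
print(ctrl.get_obs()["moment"],ctrl.get_obs()["ft_force"])
E
```

```text
[-0.07225948  0.01341676  0.00503032] [ 0.36141011  0.32709884 -0.7374404 ]
```

View pics/g1.png

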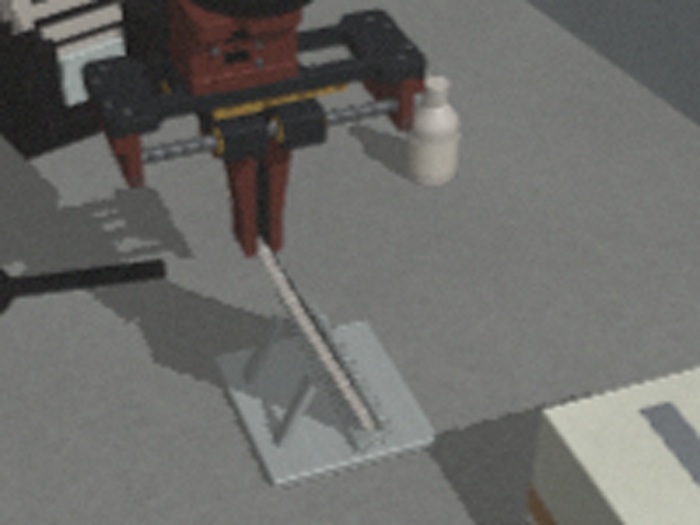

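Request:
{"method": "play_rows", "body": {"dp": [[-2, 0.3, 4.5], [-4, 0.5, 9], [-4, 0.5, 9], [-4, 0.5, 9], [-4, 0.5, 9], [0, 0, 0]], "yaw": [0, 0, 0, 0, 0, 0]}}

```text
t: 5.5
ee_pos: [508.8, -194.6, 151.4]
orientation: [2.356, 2.075, 0.002]
ft_force: [-0.1, -0.0, -0.6]
width: 5.8
grasp_force: 27.4
```

```bash
python3 - <<'E'
from h import *
p=viewer.get_image("side"); a=p["pixels"][120:300,240:440,::-1]; cv2.imwrite("pics/g2.png",cv2.resize(a,None,fx=3,fy=3,interpolation=2))
print(ctrl.get_obs()["moment"],ctrl.get_obs()["ft_force"])
E
```

```text
[-0.00226164 -0.00522677 -0.01409713] [-0.6523606  -0.16185034 -1.59957437]
```

View pics/g2.png

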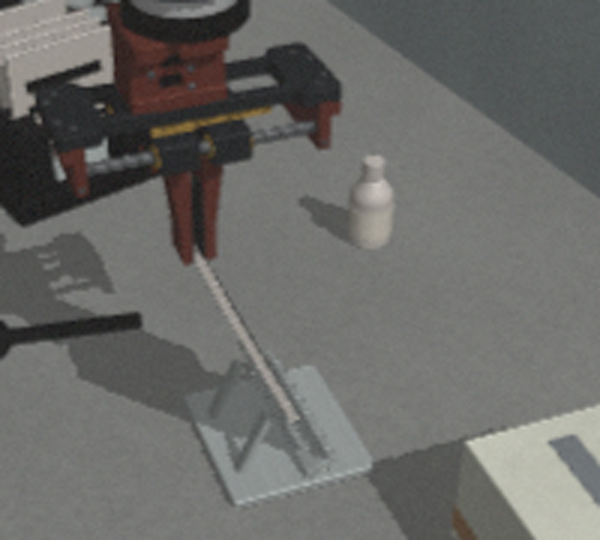

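The plate is moving with the gripper, about 45 mm out and still tilted. Its lower edge is at about (295,418). I'll draw it the rest of the way out.

Request:
{"method": "play_rows", "body": {"dp": [[-4, 0.5, 9], [-4, 0.5, 9], [-6, 0.8, 13.5], [-6, 0.8, 13.5], [-6, 0.8, 13.5], [-6, 0.8, 13.5], [0, 0, 20], [0, 0, 0]], "yaw": [0, 0, 0, 0, 0, 0, 0, 0]}}

```text
t: 6.22
ee_pos: [478.0, -190.9, 244.7]
orientation: [2.354, 2.073, 0.004]
ft_force: [0.2, -0.1, -1.3]
width: 5.5
grasp_force: 28.6
```

```bash
python3 - <<'E'
from h import *
p=viewer.get_image("side"); a=p["pixels"][50:280,200:440,::-1]; cv2.imwrite("pics/g3.png",cv2.resize(a,None,fx=2.5,fy=2.5,interpolation=2))
print(ctrl.get_obs()["moment"],ctrl.get_obs()["ft_force"])
E
```

```text
[-0.06331138  0.12902637  0.02034024] [ 0.03064473 -0.47385446 -1.1820236 ]
```

View pics/g3.png

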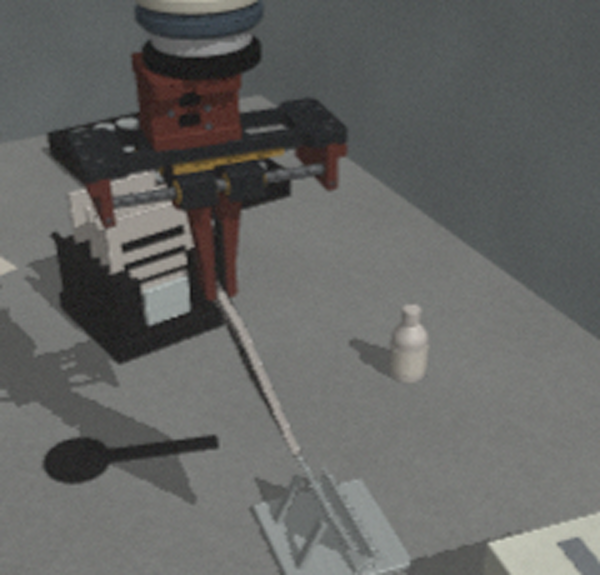

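The plate is out of the stand, with its lower edge at about (300,455), and it is slowly turning upright in the pads. I'll carry it over beside the rack's outer empty slot, with its lower edge turned towards the rack.

Request:
{"method": "play_rows", "body": {"dp": [[5, 20, 2], [5, 20, 2], [5, 20, 2], [5, 20, 2], [5, 20, 2], [5, 20, 2], [5, 20, 2], [5, 20, 2]], "yaw": [6.63, 6.63, 6.63, 6.63, 6.63, 6.63, 6.63, 6.63]}}

```text
t: 6.93
ee_pos: [516.0, -29.0, 255.7]
orientation: [-1.173, -2.912, 0.001]
ft_force: [0.5, 0.1, -1.1]
width: 5.1
grasp_force: 28.4
```

Request:
{"method": "play_rows", "body": {"dp": [[5, 20, 0], [5, 20, 0], [5, 20, 0], [5, 20, 0], [5, 20, 0], [5, 20, 0], [5, 20, 0], [5, 20, 0]], "yaw": [6.63, 6.63, 6.63, 6.63, 6.63, 6.63, 6.63, 6.63]}}

```text
t: 7.6
ee_pos: [556.0, 130.8, 255.5]
orientation: [0.251, -3.129, 0.0]
ft_force: [0.6, -0.7, -1.1]
width: 5.2
grasp_force: 28.4
```

```bash
cat > pl.py <<'E'
from h import *
def plate(save_as=None):
    o=ctrl.get_obs(); t=np.array(o["ee_pos"]); p=viewer.get_image("side")
    u,v=np.meshgrid(np.arange(640),np.arange(400)); P=world(p,u.ravel(),v.ravel()).reshape(400,640,3)
    a=np.radians(98.8); e=np.array([np.cos(a),np.sin(a)]); d=np.array([e[1],-e[0]])
    R=P[...,:2]-t[:2]; c=R@e; l=R@d; z=P[...,2]-t[2]
    m=(p["range_z"]>0)&(abs(l)<70)&(z<-8)&(z>-100)&(c>-25)&(c<60)
    Q=np.c_[c[m],l[m],z[m]]
    if save_as: save(p,save_as)
    return o,Q,p
E
python3 - <<'E'
from pl import *
o,Q,p=plate("h1"); print(o["ee_pos"],o["orientation"],o["width"],len(Q))
for z0 in range(-100,0,10):
    s=Q[(Q[:,2]>=z0)&(Q[:,2]<z0+10)]
    if len(s): print(z0,len(s),np.percentile(s[:,0],[5,50,95]).round(1),np.percentile(s[:,1],[2,50,98]).round(1))
cv2.imwrite("pics/h1c.png",cv2.resize(p["pixels"][20:240,160:460,::-1],None,fx=2.5,fy=2.5,interpolation=2))
E
```

```text
[556.03936499 130.81205513 255.46033771] [ 2.50781096e-01 -3.12948063e+00  4.80023416e-04] 5.190242628439708 1038
-100 59 [29.  32.1 34.3] [-51.4   0.4  56.6]
-90 109 [26.6 29.3 32.2] [-51.7  -0.2  53.1]
-80 111 [24.2 26.5 29.5] [-51.8  -1.1  53.6]
-70 118 [21.  23.7 26. ] [-52.3  -2.8  55.6]
-60 118 [18.5 21.2 23.8] [-52.4  -0.9  55. ]
-50 119 [15.8 18.2 21. ] [-52.   -1.2  54.7]
-40 125 [12.6 15.7 18.6] [-51.9  -2.8  55.6]
-30 127 [ 9.9 12.5 14.9] [-52.2   2.8  55. ]
-20 130 [ 6.7  9.4 12.9] [-51.3  -2.6  54.7]
-10 22 [6.5 8.2 9.8] [-45.5  -0.7  46.7]
```

View pics/h1c.png

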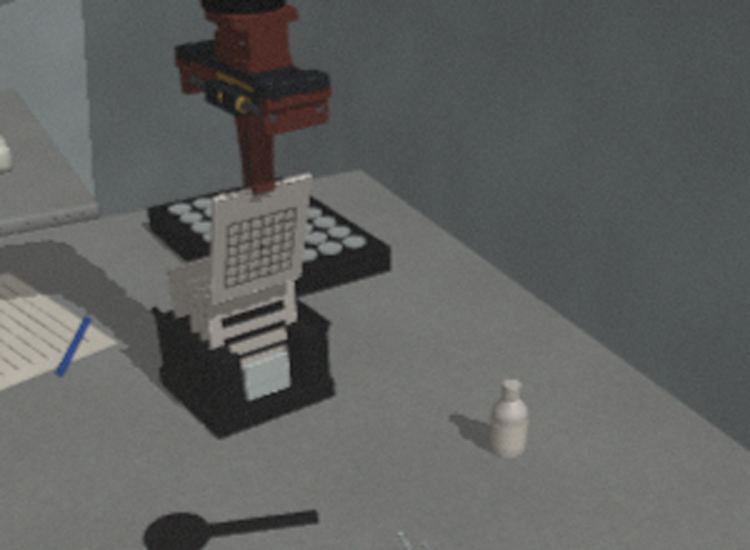

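The plate now tilts about 16°, with its lower edge towards the rack as planned. The outer slot's lift is at about (268,375) in this crop. I'll put the lower edge into the slot's V mouth, then right the plate by moving the tool over it.

Request:
{"method": "play_rows", "body": {"dp": [[3, 8, 0], [3, 8, -10], [0, 0, -20], [0, 0, -20], [0, 0, -10], [0, 0, 0], [0, 0, 0]], "yaw": [0, 0, 0, 0, 0, 0, 0]}}

```text
t: 8.23
ee_pos: [562.2, 145.5, 196.3]
orientation: [0.239, -3.131, 0.001]
ft_force: [-0.3, -0.8, -1.1]
width: 5.3
grasp_force: 28.4
```

```bash
python3 - <<'E'
from pl import *
o,Q,p=plate("h2"); print(o["ee_pos"],o["width"],o["ft_force"],len(Q))
t=o["ee_pos"]; a=np.radians(98.8); e=np.array([np.cos(a),np.sin(a)]); print("tcp rack c",(t[:2]-[550.2,233.4])@e,"l",(t[:2]-[550.2,233.4])@[e[1],-e[0]])
for z0 in range(-100,0,10):
    s=Q[(Q[:,2]>=z0)&(Q[:,2]<z0+10)]
    if len(s): print(z0,len(s),np.percentile(s[:,0],[5,50,95]).round(1),np.percentile(s[:,1],[2,50,98]).round(1))
E
```

```text
[562.2046254  145.46165961 196.2527978 ] 5.320960503968646 [-0.33756427 -0.80264051 -1.10470391] 1017
tcp rack c -88.73970144764867 l -1.590009017167476
-100 85 [19.7 32.  51.3] [-69.3 -19.2  68.9]
-90 104 [26.4 29.7 52.2] [-52.1  -8.7  54.1]
-80 116 [23.6 26.8 51.6] [-52.   -7.8  53.3]
-70 112 [20.5 24.  52.3] [-52.2  -9.8  55.2]
-60 125 [19.  21.5 52.7] [-51.5  -9.7  54.7]
-50 119 [15.6 18.5 52.8] [-51.7 -11.1  55.6]
-40 112 [12.1 15.3 18.7] [-52.4  -1.   54.3]
-30 109 [10.  12.4 16.1] [-51.1   0.4  55.2]
-20 107 [ 6.5 10.  13. ] [-49.4  -1.4  56. ]
-10 28 [ 5.9  7.6 10. ] [-47.7  -1.8  49. ]
```

Request:
{"method": "play_rows", "body": {"dp": [[0, 0, -5], [0, 0, -4], [0, 0, -3], [0, 0, 0]], "yaw": [0, 0, 0, 0]}}

```text
t: 8.62
ee_pos: [562.3, 145.8, 184.6]
orientation: [0.241, -3.132, 0.0]
ft_force: [1.3, 0.6, -1.1]
width: 5.4
grasp_force: 28.4
```

Request:
{"method": "play_rows", "body": {"dp": [[-0.6, 4, 0], [-0.6, 4, 0], [-0.6, 4, 0], [0, 0, 0], [0, 0, 0]], "yaw": [0, 0, 0, 0, 0]}}

```text
t: 9.03
ee_pos: [561.5, 158.1, 186.7]
orientation: [-0.242, 3.13, -0.001]
ft_force: [-3.0, -3.9, 8.5]
width: 5.5
grasp_force: 28.5
```

Request:
{"method": "play_rows", "body": {"dp": [[-0.6, 4, 1], [-0.6, 4, 1], [-0.6, 4, 1], [0, 0, 0], [0, 0, 0]], "yaw": [0, 0, 0, 0, 0]}}

```text
t: 9.45
ee_pos: [559.5, 170.3, 188.7]
orientation: [-0.242, 3.131, 0.0]
ft_force: [-0.8, -1.3, 4.1]
width: 5.5
grasp_force: 29.3
```

```bash
cat > m.py <<'E'
from pl import *
o,Q,p=plate("x"); print(o["ee_pos"],o["width"],o["ft_force"],o["moment"])
t=o["ee_pos"]; a=np.radians(98.8); e=np.array([np.cos(a),np.sin(a)]); print("tcp rack c",(t[:2]-[550.2,233.4])@e,"l",(t[:2]-[550.2,233.4])@[e[1],-e[0]])
Q=Q[(Q[:,0]<36)&(abs(Q[:,1])<56)]
for z0 in range(-90,0,10):
    s=Q[(Q[:,2]>=z0)&(Q[:,2]<z0+10)]
    if len(s): print(z0,len(s),np.percentile(s[:,0],[5,50,95]).round(1),np.percentile(s[:,1],[2,98]).round(1))
E
python3 m.py
```

```text
[559.47642134 170.27436106 188.68225263] 5.471154264141845 [-0.8065331  -1.34831033  4.06577138] [-0.34529004  0.02201546 -0.07877735]
tcp rack c -63.80170907443424 l -0.4901058228820151
-90 122 [ 3.2  5.9 26.1] [-52.6  52.1]
-80 123 [ 2.7  5.6 26.8] [-53.2  54.1]
-70 121 [ 1.7  4.1 26.4] [-52.7  50.8]
-60 128 [ 0.6  3.6 24.9] [-53.1  52.2]
-50 132 [ 0.2  3.1 26.9] [-52.9  52.7]
-40 125 [-0.4  2.  20.4] [-53.2  52.7]
-30 120 [-1.8  1.4  3.9] [-52.3  53.9]
-20 126 [-2.1  0.6  3.9] [-52.7  53.5]
-10 27 [-1.3  0.4  3.6] [-51.5  54.1]
```

Request:
{"method": "play_rows", "body": {"dp": [[-0.6, 4, 0], [-0.6, 4, 0], [0, 0, -3], [0, 0, -3], [0, 0, -3], [0, 0, 0]], "yaw": [0, 0, 0, 0, 0, 0]}}

```text
t: 10.0
ee_pos: [556.7, 177.6, 177.4]
orientation: [0.241, -3.13, 0.001]
ft_force: [-0.4, -0.7, -2.3]
width: 5.5
grasp_force: 30.0
```

```bash
python3 m.py
```

```text
[556.7334311  177.61853755 177.41937421] 5.472935212604964 [-0.42728572 -0.69339014 -2.25253423] [-0.09564089 -0.03865168 -0.06238051]
tcp rack c -56.12434676955946 l -2.077251645063287
-90 174 [-18.   -2.6  25.8] [-55.6  53.6]
-80 120 [-5.7 -2.2 18.4] [-52.6  54.3]
-70 123 [-4.8 -2.3 17.7] [-52.1  52.8]
-60 126 [-5.8 -2.7 17.7] [-52.6  52.2]
-50 130 [-5.2 -2.3 17.2] [-52.7  52.3]
-40 125 [-4.9 -2.2 17. ] [-51.9  54.2]
-30 133 [-5.2 -2.4  7.7] [-52.1  52.3]
-20 129 [-4.9 -2.3  0.3] [-52.7  52.3]
-10 30 [-4.8 -1.4  0.3] [-51.3  52.2]
```

Request:
{"method": "play_rows", "body": {"dp": [[0, 0, -4], [0, 0, -4], [0, 0, -3], [0, 0, 0]], "yaw": [0, 0, 0, 0]}}

```text
t: 10.38
ee_pos: [557.3, 177.7, 167.1]
orientation: [0.241, -3.131, 0.0]
ft_force: [0.4, 0.4, -2.0]
width: 5.5
grasp_force: 30.0
```

Request:
{"method": "play_rows", "body": {"dp": [[0, 0, -1.5], [0, 0, -1.5], [0, 0, -1], [0, 0, 0]], "yaw": [0, 0, 0, 0]}}

```text
t: 10.72
ee_pos: [559.1, 178.4, 166.8]
orientation: [-0.241, 3.129, 0.001]
ft_force: [-4.1, -1.0, 17.3]
width: 5.3
grasp_force: 30.0
```

```bash
python3 - <<'E'
from h import *
o=ctrl.get_obs(); t=o["ee_pos"]; p=viewer.get_image("side")
u,v=np.meshgrid(np.arange(640),np.arange(400)); P=world(p,u.ravel(),v.ravel())
a=np.radians(98.8); e=np.array([np.cos(a),np.sin(a)]); d=np.array([e[1],-e[0]]); R=P[:,:2]-[550.2,233.4]; c=R@e; l=R@d
for lo,hi in((-53,-25),(25,53)):
    m=(p["range_z"].ravel()>0)&(l>lo)&(l<hi)&(abs(c+57)<9)&(P[:,2]>110); print(lo,m.sum(),np.percentile(P[m,2],[50,95,98,99.5]).round(1))
print(t,o["ft_force"])
E
```

```text
-53 568 [195.6 463.8 477.7 484.1]
25 272 [156.2 195.6 196.8 311. ]
[559.14537585 178.39640541 166.82747728] [-4.07854494 -1.0131634  17.2595588 ]
```

That slot pushes back with 17 N and doesn't move while the plate stands on its lift, so it is the jammed one. I'll raise the plate and move 88 mm across to the other empty slot.

Request:
{"method": "play_rows", "body": {"dp": [[0, 0, 5], [0, 0, 15], [0, 0, 25], [0, 0, 25], [0, 0, 25], [0, 0, 13], [0, 0, 0]], "yaw": [0, 0, 0, 0, 0, 0, 0]}}

```text
t: 11.35
ee_pos: [559.6, 178.6, 275.5]
orientation: [-0.241, 3.126, 0.002]
ft_force: [0.5, 0.3, -0.3]
width: 5.3
grasp_force: 30.0
```

Request:
{"method": "play_rows", "body": {"dp": [[-2.7, 17.4, 0], [-2.7, 17.4, 0], [-2.7, 17.4, 0], [-2.7, 17.4, 0], [-2.7, 17.4, 0], [0, 0, 0], [0, 0, 0], [0, 0, 0]], "yaw": [0, 0, 0, 0, 0, 0, 0, 0]}}

```text
t: 12.02
ee_pos: [543.9, 264.2, 271.0]
orientation: [0.242, -3.131, 0.001]
ft_force: [0.1, -0.8, -0.5]
width: 5.4
grasp_force: 30.0
```

```bash
python3 m.py
```

```text
[543.89690163 264.22922262 270.99402297] 5.413927324711969 [ 0.08489644 -0.81550798 -0.51015212] [ 0.05531848 -0.01729968 -0.00043834]
tcp rack c 31.430597550623563 l -1.5124662909960396
-90 122 [-2.8  0.2  3. ] [-53.1  54.1]
-80 120 [-3.5 -0.3  2.9] [-51.6  51.7]
-70 129 [-3.7 -0.8  2.5] [-53.1  52.8]
-60 124 [-3.7 -0.8  2.4] [-52.8  52.4]
-50 134 [-3.7 -1.   1.9] [-52.   52.9]
-40 121 [-4.3 -1.   2.2] [-52.9  54.2]
-30 132 [-4.1 -1.5  2.1] [-51.9  53.1]
-20 132 [-4.7 -1.5  2. ] [-52.3  53.4]
-10 30 [-4.2 -1.9  1.6] [-49.2  51.6]
```

Request:
{"method": "play_rows", "body": {"dp": [[0.2, -1.5, 0], [0, 0, -20], [0, 0, -20], [0, 0, -15], [0, 0, -10], [0, 0, -5], [0, 0, 0]], "yaw": [0, 0, 0, 0, 0, 0, 0]}}

```text
t: 12.65
ee_pos: [544.2, 262.7, 201.0]
orientation: [0.241, -3.131, 0.001]
ft_force: [-0.9, 0.6, -0.9]
width: 5.3
grasp_force: 30.0
```

Request:
{"method": "play_rows", "body": {"dp": [[0, 0, -4], [0, 0, -4], [0, 0, -4], [0, 0, -4], [0, 0, -4], [0, 0, -4], [0, 0, 0]], "yaw": [0, 0, 0, 0, 0, 0, 0]}}

```text
t: 13.23
ee_pos: [544.0, 263.2, 177.0]
orientation: [0.242, -3.131, 0.001]
ft_force: [0.1, -0.2, -1.7]
width: 5.4
grasp_force: 30.0
```

In the slot cleanly. Now feel the lift.

Request:
{"method": "play_rows", "body": {"dp": [[0, 0, -4], [0, 0, -4], [0, 0, -3], [0, 0, -1], [0, 0, 0]], "yaw": [0, 0, 0, 0, 0]}}

```text
t: 13.65
ee_pos: [544.5, 263.4, 165.9]
orientation: [0.242, -3.132, -0.0]
ft_force: [0.1, 0.1, -0.7]
width: 5.2
grasp_force: 30.0
```

Request:
{"method": "play_rows", "body": {"dp": [[0, 0, -2], [0, 0, -2], [0, 0, -1], [0, 0, 0], [0, 0, 0]], "yaw": [0, 0, 0, 0, 0]}}

```text
t: 14.07
ee_pos: [544.5, 263.4, 161.0]
orientation: [-0.242, 3.132, -0.0]
ft_force: [-1.0, -0.7, 2.3]
width: 5.3
grasp_force: 30.0
```

The lift yields at under 5 N, so this is the sound slot. I'll release the plate, rise, close the fingers and press from above.

Request:
{"method": "play_rows", "body": {"dp": [[0, 0, 0], [0, 0, 0], [0, 0, 0], [0, 0, 0], [0, 0, 0]], "yaw": [0, 0, 0, 0, 0], "gripper": 0.7}}

```text
t: 14.48
ee_pos: [544.5, 263.3, 160.8]
orientation: [0.242, -3.132, 0.0]
ft_force: [0.1, 0.9, -0.2]
width: 26.2
grasp_force: 0.0
```

Request:
{"method": "play_rows", "body": {"dp": [[0, 0, 10], [0, 0, 20], [0, 0, 20], [0, 0, 0], [0, 0, 0]], "yaw": [0, 0, 0, 0, 0]}}

```text
t: 14.9
ee_pos: [545.3, 263.8, 212.5]
orientation: [-0.241, 3.129, 0.002]
ft_force: [-1.2, 0.2, -0.5]
width: 26.4
grasp_force: 0.0
```

Request:
{"method": "play_rows", "body": {"dp": [[0, 0, 0], [0, 0, 0], [0, 0, 0], [0, 0, 0], [0, 0, 0], [0, 0, 0]], "yaw": [0, 0, 0, 0, 0, 0], "gripper": 1}}

```text
t: 15.4
ee_pos: [544.3, 263.3, 210.5]
orientation: [0.242, -3.132, 0.0]
ft_force: [0.9, -0.0, -0.3]
width: 0.2
grasp_force: 0.0
```

```bash
cat > n.py <<'E'
from h import *
import sys
o=ctrl.get_obs(); p=viewer.get_image("side"); save(p,sys.argv[1]); print(o["ee_pos"],o["ft_force"],o["width"])
u,v=np.meshgrid(np.arange(640),np.arange(400)); P=world(p,u.ravel(),v.ravel())
a=np.radians(98.8); e=np.array([np.cos(a),np.sin(a)]); d=np.array([e[1],-e[0]]); R=P[:,:2]-[550.2,233.4]; c=R@e; l=R@d
for z0 in range(145,205,5):
    m=(p["range_z"].ravel()>0)&(abs(l)<58)&(abs(c-32)<14)&(P[:,2]>z0)&(P[:,2]<z0+5)
    if m.sum()>5: print(z0,m.sum(),np.percentile(c[m],[5,50,95]).round(1),np.percentile(l[m],[2,98]).round(1))
cv2.imwrite(f"pics/{sys.argv[1]}c.png",cv2.resize(p["pixels"][60:220,180:400,::-1],None,fx=3,fy=3,interpolation=2))
E
python3 n.py k1
```

```text
[544.3199433  263.30692048 210.54181183] [ 0.90908446 -0.0304585  -0.3008581 ] 0.1509352772381458
145 55 [26.8 29.4 32.3] [-53.4  50.7]
150 56 [25.1 29.4 32.6] [-53.2  52.2]
155 59 [26.4 29.9 32.3] [-53.8  49.9]
160 64 [26.8 29.3 32.5] [-52.3  52.3]
165 54 [26.4 29.4 32.5] [-54.1  53.7]
170 65 [26.7 29.2 32.8] [-53.6  50.2]
175 63 [27.  29.5 32.8] [-52.4  53.9]
180 55 [26.9 29.8 33. ] [-53.9  47.9]
185 64 [26.8 29.4 32.4] [-53.3  51.8]
190 44 [26.9 29.7 35.7] [-53.8  48.3]
```

View pics/k1c.png

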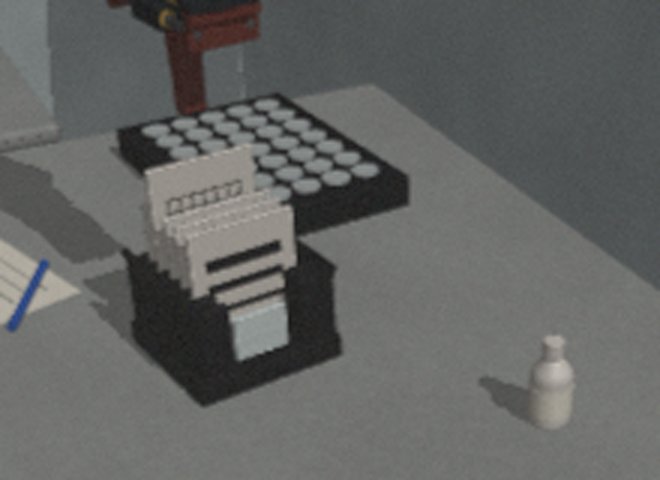

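The plate stands free and upright in the slot, with its top edge at about (200,160) in the crop. I'll press it down.

Request:
{"method": "play_rows", "body": {"dp": [[-0.2, 1.5, -6], [0, 0, -6], [0, 0, -4], [0, 0, -4], [0, 0, -4], [0, 0, -4], [0, 0, -4], [0, 0, -4]], "yaw": [0, 0, 0, 0, 0, 0, 0, 0]}}

```text
t: 16.12
ee_pos: [544.3, 264.9, 174.6]
orientation: [-0.242, 3.132, -0.0]
ft_force: [0.8, -0.6, -0.2]
width: 0.6
grasp_force: 0.0
```

Request:
{"method": "play_rows", "body": {"dp": [[0, 0, -4], [0, 0, -4], [0, 0, -4], [0, 0, -3], [0, 0, -2], [0, 0, 0], [0, 0, 0]], "yaw": [0, 0, 0, 0, 0, 0, 0]}}

```text
t: 16.7
ee_pos: [544.1, 264.8, 157.7]
orientation: [0.242, -3.132, 0.0]
ft_force: [-0.6, -0.4, -0.5]
width: 0.7
grasp_force: 0.0
```

```bash
python3 n.py k2
```

```text
[544.13089456 264.81507801 157.74712074] [-0.55076847 -0.37868523 -0.47225202] 0.7126061560360395
145 59 [26.5 29.1 32.1] [-54.1  53.1]
150 58 [26.8 29.4 33.1] [-52.7  51.1]
155 55 [26.  29.6 32.8] [-53.3  52.5]
160 62 [27.3 29.8 32.5] [-51.2  50.4]
165 60 [26.9 29.6 33.2] [-53.7  52. ]
170 56 [26.1 29.9 33.1] [-53.5  53.7]
175 62 [26.2 29.7 32.2] [-52.8  53.8]
180 65 [25.3 29.5 35.7] [-54.3  49.5]
185 27 [22.2 27.4 33.5] [-52.2  51.5]
190 13 [22.4 24.9 35.2] [-14.2   9.1]
195 18 [20.7 23.6 39.3] [-14.    6.7]
200 18 [20.5 23.5 35.2] [-13.4   9.3]
```

View pics/k2c.png

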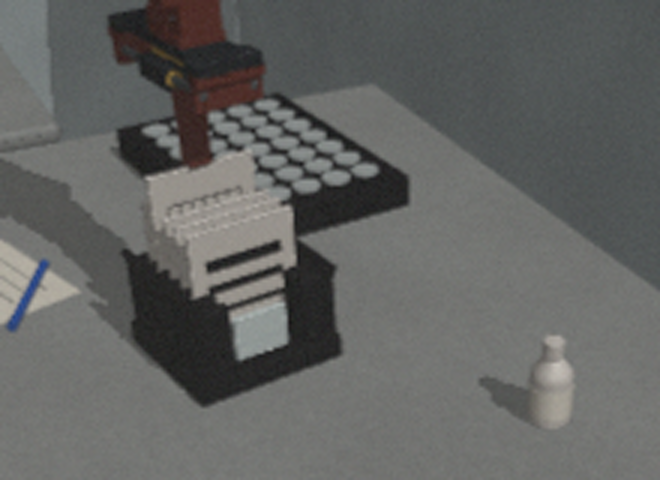

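The picture shows the fingertip at (198,165), sitting on the plate's top edge. The true finger end is therefore about 30 mm above the reported TCP z of 158, which also explains the shallow grip earlier. I'll check this with depth over a short further push before relying on it.

Request:
{"method": "play_rows", "body": {"dp": [[0, 0, -3], [0, 0, -3], [0, 0, -3], [0, 0, -3], [0, 0, 0]], "yaw": [0, 0, 0, 0, 0]}}

```text
t: 17.17
ee_pos: [544.0, 264.7, 145.3]
orientation: [0.242, -3.132, 0.0]
ft_force: [-0.4, 0.3, 0.1]
width: 0.7
grasp_force: 0.1
```

```bash
cat > q.py <<'E'
from h import *
o=ctrl.get_obs(); p=viewer.get_image("side"); print(o["ee_pos"],o["ft_force"],o["width"])
u,v=np.meshgrid(np.arange(640),np.arange(400)); P=world(p,u.ravel(),v.ravel())
a=np.radians(98.8); e=np.array([np.cos(a),np.sin(a)]); d=np.array([e[1],-e[0]]); R=P[:,:2]-[550.2,233.4]; c=R@e; l=R@d
ok=p["range_z"].ravel()>0
f=P[ok&(abs(l+2)<9)&(c<27.5)&(c>10)&(P[:,2]>160)]; print("finger zmin",np.sort(f[:,2])[:12].round(1),len(f))
f=P[ok&(abs(l)>20)&(abs(l)<50)&(abs(c-30)<4)&(P[:,2]>130)&(P[:,2]<215)]; print("plate top",np.percentile(f[:,2],[95,98,99.5]).round(1),len(f))
f=ok&(abs(l)>20)&(abs(l)<50)&(abs(c-6.9)<4)&(P[:,2]>130)&(P[:,2]<215); print("neighbour top",np.percentile(P[f,2],[95,98,99.5]).round(1))
E
python3 q.py
```

```text
[544.02275747 264.7353329  145.26394895] [-0.40904586  0.306354    0.14371112] 0.7241030837923188
finger zmin [163.5 168.  169.  170.  174.1 174.7 175.2 176.1 176.1 176.6 177.2 177.8] 113
plate top [171.9 173.1 173.7] 195
neighbour top [152.9 153.  153.4]
```

Confirmed: the fingertip is about 29 mm above the reported TCP, and the plate's top edge follows it down, now at about 174. I'll keep pressing and watch the force.

Request:
{"method": "play_rows", "body": {"dp": [[0, 0, -3], [0, 0, -3], [0, 0, -3], [0, 0, -3], [0, 0, -3], [0, 0, 0]], "yaw": [0, 0, 0, 0, 0, 0]}}

```text
t: 17.72
ee_pos: [543.9, 264.7, 130.2]
orientation: [0.242, -3.131, 0.0]
ft_force: [0.1, -1.4, -0.8]
width: 0.8
grasp_force: 0.0
```

Request:
{"method": "play_rows", "body": {"dp": [[0, 0, -2], [0, 0, -1], [0, 0, -1], [0, 0, 0], [0, 0, 0]], "yaw": [0, 0, 0, 0, 0]}}

```text
t: 18.13
ee_pos: [544.2, 264.8, 126.8]
orientation: [0.242, -3.132, 0.0]
ft_force: [-0.2, -0.3, 2.2]
width: 0.6
grasp_force: 0.8
```

```bash
python3 q.py
```

```text
[544.19866391 264.81787197 126.78740821] [-0.16065852 -0.34889197  2.15881839] 0.5688108132077788
finger zmin [161.4 161.6 162.6 163.  164.1 164.2 164.4 165.1 165.3 165.9 166.1 166.7] 94
plate top [154.4 155.2 155.6] 83
neighbour top [152.7 153.  153.1]
```

Plate top is now about 2 mm above its neighbours. I'll push until the floor pushes back.

Request:
{"method": "play_rows", "body": {"dp": [[0, 0, -1], [0, 0, -1], [0, 0, 0], [0, 0, 0]], "yaw": [0, 0, 0, 0]}}

```text
t: 18.52
ee_pos: [544.2, 264.9, 125.2]
orientation: [0.242, -3.132, -0.0]
ft_force: [-0.7, -0.3, 5.6]
width: 0.3
grasp_force: 2.7
```

Request:
{"method": "play_rows", "body": {"dp": [[0, 0, -1], [0, 0, -1], [0, 0, 0], [0, 0, 0]], "yaw": [0, 0, 0, 0]}}

```text
t: 18.85
ee_pos: [544.4, 264.9, 125.0]
orientation: [-0.242, 3.132, 0.0]
ft_force: [-6.0, -3.6, 19.3]
width: 0.5
grasp_force: 9.7
```

The floor is reached: 19 N with no further movement. I'll retreat straight up and check.

Request:
{"method": "play_rows", "body": {"dp": [[0, 0, 5], [0, 0, 20], [0, 0, 35], [0, 0, 40], [0, 0, 30], [0, 0, 0], [0, 0, 0], [0, 0, 0]], "yaw": [0, 0, 0, 0, 0, 0, 0, 0]}}

```text
t: 19.52
ee_pos: [543.6, 264.6, 252.0]
orientation: [0.242, -3.131, 0.001]
ft_force: [-0.1, -0.5, -1.1]
width: 0.2
grasp_force: 0.0
```

```bash
python3 q.py; python3 n.py k3; python3 - <<'E'
from h import *
p=viewer.get_image("top")
t=np.load("tops.npy"); u,v=np.meshgrid(np.arange(145,250),np.arange(180,275)); P=world(p,u.ravel(),v.ravel()); q=P[(P[:,2]>143)&(P[:,2]<165)]
a=np.radians(8.8); e=[-np.sin(a),np.cos(a)]; s=np.sort((q[:,:2]-[550.2,233.4])@e); g=[x for x in np.split(s,np.where(np.diff(s)>2.5)[0]+1) if len(x)>15]
print([(round(x.mean(),1),len(x)) for x in g])
for k in ("drops","occluder"): print(k,[np.round(r["location"]).tolist() for r in models.landmark_of(p,k)][:1])
E
```

```text
[543.62985511 264.62282664 251.97549614] [-0.09352511 -0.4698157  -1.10669804] 0.23056189160504495
finger zmin [280.2 281.7 282.1 282.2 282.3 282.3 283.4 284.2 284.2 284.7 284.9 286.5] 143
plate top [152.7 153.3 153.5] 77
neighbour top [152.9 153.  154.1]
[543.28825246 264.44552884 251.26553177] [-0.45723172  0.00361976  0.32996304] 0.6316777349852325
145 59 [26.2 30.2 33.4] [-53.2  52.2]
150 55 [25.9 30.7 36.3] [-52.7  53.4]
[(np.float64(-34.2), 192), (np.float64(-12.3), 193), (np.float64(8.7), 88), (np.float64(33.0), 54), (np.float64(53.6), 133)]
drops [[304.0, 142.0]]
occluder [[302.0, 268.0]]
```

View pics/k3c.png

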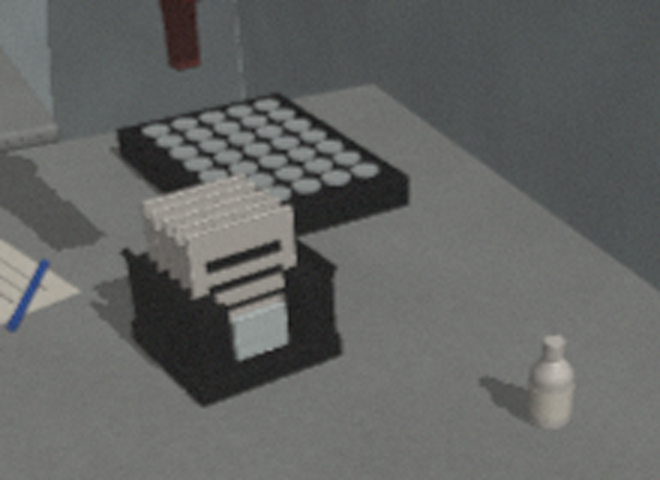

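The picture shows all five plates flush, with tops at about (145–295, 180–210), and the gripper is clear of them at (183,65). Depth puts the grid plate's top at 153.5 mm and its neighbour's at 154 mm. The bottle and paddle haven't moved, so I'm handing in.

```bash
python3 -c "
from workcell import ticket; print(ticket.close_job())"
```

```text
the job is handed in; nothing more can be done
None
```

The grid plate is filed flush in the inner empty slot (rack x about +33 mm), released and handed in at about 20 s, though no verdict came back. The outer slot's lift was the jammed one, and the fingers really end about 29 mm above the reported TCP, which I worked around using depth and force readings.

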